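Move the blue tablet from the charging rack to the reading stand

TASK

Slide the blue-cased tablet computer up out of its slot in the leaning charging rack and stand it, centred and with its screen facing out, on the ledge of the aluminium reading stand, leaning back squarely against the stand's two uprights. The ledge is clamped at some height along the backrest that nobody has measured, so feel for it and set the tablet down gently: keep hold of it for half a second while it stands on the ledge before you let go, never drop it and never press it hard against the stand. Leave the other two tablets in their slots and everything else on the desk where it is.

Things in the scene. Friction and masses are not known exactly. Their poses are not given: they have to be found in the camera images.
- tablet_blue: the tablet computer to be moved: blue case, dark screen on its front. Rigid, about 0.3 kg (0.22 to 0.41). 170 mm wide (its y), 120 mm tall (its z), 11 mm thick (its x, front face to -x). Origin: middle of its lower long edge; z points up along its face, so as racked z leans 25 degrees from vertical, towards the rack's +x. It may stand in any of the rack's three slots
- tablet_white: bystander tablet with a white case, same make: 170 mm wide (its y), 120 mm tall (its z), 11 mm thick (its x, front face to -x). Origin: middle of its lower long edge; z points up along its face, so as racked z leans 25 degrees from vertical, towards the rack's +x. Stays in the rack
- tablet_grey: bystander tablet with a grey case, same make: 170 mm wide (its y), 120 mm tall (its z), 11 mm thick (its x, front face to -x). Origin: middle of its lower long edge; z points up along its face, so as racked z leans 25 degrees from vertical, towards the rack's +x. Stays in the rack
- rack: charging rack, fixed, on the left or right half of the desk: grey base 215 x 204 x 10 mm with three white slots one behind the other, 60 mm apart along its x (54 mm square to the tablets' faces), leaning 25 degrees from vertical (top towards +x). A tablet comes out only along its slot. Origin: on the desk under the middle slot's floor; front faces -x; z vertical
- slot_middle (a point): middle of the middle slot's floor, 22 mm above the desk; axes as the rack's. Slots are 15 mm wide and hold a tablet only near its two sides: the middle 124 mm of its width is open to the fingers. The ribs reach 56 mm up along the tablet, so 64 mm of it stands out
- stand: reading stand, fixed: dark base 170 x 150 x 12 mm, aluminium backrest leaning 30 degrees from vertical (top towards its +x), black ledge. Origin: on the desk, under the stand; front faces -x; z vertical. Two uprights, each 22 mm wide, centred 56 mm either side of the middle, reach 150 mm up along the face from backrest_foot; between them (90 mm free) a panel reaches 70 mm up
- backrest_foot (a point): middle of the foot line of the backrest's front face, at (-30, 0, 20) mm in the stand's frame, axes the same. The face rises from here along (0.5, 0, 0.866). The ledge, square to the face, is 130 mm wide, 27 mm deep up to a lip 8 mm high. Its sprung rubber pad (gives 1 mm per 2 N, then stops at 6 mm) lies 35 to 75 mm up the face from here, different each time, not reported, firmly clamped
- label_roll: bystander: roll of white labels, 92 mm across, 60 mm high; origin under its centre
- stapler: bystander: blue and black stapler, 145 x 36 x 59 mm; origin under its centre
- tape_dispenser: bystander: green tape dispenser, 150 x 38 x 86 mm; origin under its centre
- clip_tin: bystander: blue tin, 62 x 92 x 27 mm; origin under its centre

How it is judged:
By the outcome, as a careful person would: the job done as asked, in the order asked, and still so for the second after the job is handed in, with the robot touching nothing.
It also fails if it takes over 45 s, if anything falls off the work surface, if the arm or the gripper's body presses on something with over 40 N, if the wrist force passes 120 N, or if a joint passes its speed limit or range.

ROBOT

A 6-joint arm with a two-finger parallel gripper is mounted at the origin on a cart in front of the work surface, level with it; the furniture and walls round the work are solid. World frame = base frame: x ahead of the robot, y to its left, z up, the work surface at z = 0. Lengths are in m, angles in rad, forces in N, time in s.
With the tool pointing down it reaches from about 0.35 to 0.875 m from the base axis. Payload 4.2 kg.
Tool frame: the origin (TCP) lies between the finger pads; the fingertips stand 14 mm ahead of it and the grasp point (between the pads) lies 5 mm behind it; z points along the fingers, y is the line along which they close (so a half turn about z gives the same grasp; the last joint's range is limited). The gripper opens to 87 mm and grips with 3 to 60 N. Pads are 19 mm wide; open, the fingers measure 117 mm over their backs; the gripper's body (75 mm by 190 mm) begins 51 mm behind the grasp point.
Start: joints at [-0.871, 0.385, 0.008, 0, -1.194, -0.259], TCP at [0.267, -0.565, 0.237] pointing down, gripper open.
Joint ranges: [-3.14, 3.14], [-1.21, 2.06], [-1.07, 1.41], [-3.16, 2.05], [-2.99, -0.16], [-3.1, 3.1]. Speed limits (rad/s): [2.79, 2.79, 3.14, 3.14, 3.14, 3.14].

INTERFACE

Orientations are given as a unit quaternion [w, x, y, z].
In Python, from station import r gives the robot as it stands. The module is installed in compiled form; this text tells all that it offers.
- The arm moves only by the tool carry_out, never from a script. Its argument "series" is a list of rows, each an object of numbers: "dx", "dy", "dz": the shift along the world's x, y, z in units of 25 mm (1.0 is 25 mm); "ax", "ay", "az": the turn, a rotation vector about the world's x, y, z in units of 5 degrees (1.0 is 5 degrees); "jaw": the opening, from 0 (shut) to 1 (fully open). A call has exactly 10 rows; each row shifts and turns the commanded pose from where the row before left it; what a row does not reach is not made up. A row lasts 1/12 s, in which the tool goes at most 41.7 mm and 7.16 degrees, less where a joint would pass 70% of its speed; a pose out of reach is approached as far as the arm can. A call is refused whole if a number of a shift passes 1 or a number of a turn 1, either way. A call with a gripper value outside its range is refused whole. The fingers move at their own pace and stop on an object; "force" is the grip in N (left out, the last holds). Time passes only in rows, so rows that do not move let the fingers close, or fill a call up. It gives the time, the measured TCP pose, the force, the opening and the grip force at its end, in the units of the state.
- r.observe(): the state, without advancing time (a new reading comes with each control period).
- r.read_camera(name): name is "side" or "top"; returns a dict with "pixels" (480x640x3 uint8, red, green, blue), "camera_matrix" (3x3 intrinsics, pixels), "extrinsics" (4x4, takes a point from camera to world coordinates). Camera axes: x right, y down, z forward; pixel columns grow to the right and rows downward; lengths in m; the calibration is good to about 2 mm. A picture is of the moment at which its call begins. There is no depth.
- r.sign_off(): hands the job in; it is judged then, once.
Trained networks look in the newest picture that a camera, given by its name, has taken for a name from the list of things; names that differ only in an ending like _2 or _b are one class to them, and where a whole thing is asked for, a point or a joint stands for the part that bears it (a point fixed in the world has none). Each returns a list of dicts, best first, with "score" (0 to 1); they miss things now and then, are a little off and sometimes report something else, mostly with a low value. They report only what shows in the picture. A call takes as long as a camera call.
- r.search_frame(camera, target): "extent" ([left, top, right, bottom] in pixels, round what is visible of it).
- r.tip_of(camera, target): "location" ([row, column] in pixels: a listed point, or the origin of a listed thing).
The state is a dict: "t": time; "q": joint angles; "joint_vel": joint speeds; "tau": joint torques, N m; "ee_pos": TCP position; "tool_rot": TCP orientation; "contact_force": force on the tool from outside, world axes, zero at the start; "wrist_torque": the same for the moment, N m; "gripper_width": opening from 0.0 (shut) to 1.0 (fully open); "gripper_force": force on a finger pad.
Only numpy, scipy, OpenCV 4.12 (cv2) and the standard library are available. Lean on these libraries where they do the work, as an engineer would, in place of code of your own. Each camera call takes 0.05 s, during which the arm holds its last target. There are 200 camera calls.

## Working session

There is one attempt and no reset: what is moved stays moved. The work goes in short steps, Python scripts to look and compute and a tool call to move; the robot and the scene stay as the last step left them, time stands still between calls to the robot, and variables do not carry over. Pictures are saved under pics/ and viewed, at most 10 in all, crops included, and the job is handed in when it is done.

Besides the shell and the picture viewer there is one more tool, called after "Call:" as a command line: name --argument value ..., lists and objects as JSON in quotes. carry_out: Moves the arm, as the interface text tells. Its arguments: {"type":"object","properties":{"series":{"type":"array","items":{"type":"object","properties":{"dx":{"type":"number"},"dy":{"type":"number"},"dz":{"type":"number"},"ax":{"type":"number"},"ay":{"type":"number"},"az":{"type":"number"},"jaw":{"type":"number"}}}},"force":{"type":"number"}},"required":["series"]}

```bash
mkdir -p pics; python3 - <<'E'
from station import r
import cv2,numpy as np,pickle
D={}
for c in("side","top"):
    d=r.read_camera(c);cv2.imwrite(f"pics/{c}0.png",d["pixels"][:,:,::-1]);D[c]=(d["camera_matrix"],d["extrinsics"])
    print(c,np.round(d["camera_matrix"],1).tolist(),np.round(d["extrinsics"],3).tolist())
    for n in["tablet_blue","tablet_white","tablet_grey","rack","slot_middle","stand","backrest_foot"]:
        print(n,[(round(a["score"],2),np.round(a["location"]).tolist()) for a in r.tip_of(c,n)[:2]],[(round(a["score"],2),np.round(a["extent"]).tolist()) for a in r.search_frame(c,n)[:2]])
pickle.dump(D,open("cams.pkl","wb"))
s=r.observe();print(s)
E
```

```text
side [[453.2, 0.0, 321.8], [0.0, 453.2, 241.5], [0.0, 0.0, 1.0]] [[-0.944, -0.17, 0.284, 0.237], [-0.33, 0.418, -0.846, 1.178], [0.025, -0.892, -0.451, 0.651], [0.0, 0.0, 0.0, 1.0]]
tablet_blue [(0.9, [276.0, 377.0]), (0.23, [272.0, 356.0])] [(0.76, [347.0, 226.0, 384.0, 287.0])]
tablet_white [(0.82, [268.0, 335.0])] [(0.92, [305.0, 216.0, 341.0, 274.0])]
tablet_grey [(0.67, [275.0, 360.0])] [(0.89, [329.0, 224.0, 359.0, 281.0])]
rack [(0.63, [277.0, 356.0])] []
slot_middle [(0.54, [224.0, 390.0])] [(0.57, [301.0, 242.0, 397.0, 308.0])]
stand [(0.87, [225.0, 387.0])] [(0.73, [360.0, 179.0, 408.0, 234.0])]
backrest_foot [(0.51, [278.0, 377.0])] [(0.65, [358.0, 180.0, 410.0, 235.0])]
top [[617.9, 0.0, 304.3], [0.0, 617.9, 245.5], [0.0, 0.0, 1.0]] [[-0.012, -0.981, 0.191, 0.326], [-1.0, 0.011, -0.006, 0.064], [0.004, -0.191, -0.982, 1.498], [0.0, 0.0, 0.0, 1.0]]
tablet_blue [(0.92, [320.0, 270.0]), (0.73, [214.0, 328.0])] [(0.64, [230.0, 291.0, 303.0, 328.0]), (0.55, [230.0, 267.0, 306.0, 295.0])]
tablet_white [(0.63, [277.0, 273.0])] [(0.91, [235.0, 242.0, 309.0, 273.0])]
tablet_grey [
[... 312 characters left out ...]
{'t': 1.5, 'q': array([-8.71435613e-01,  3.84690440e-01,  7.92208056e-03, -2.03187324e-05,
       -1.19400465e+00, -2.58631196e-01]), 'joint_vel': array([ 0.00075436,  0.00212477, -0.00025588, -0.00036836, -0.00105317,
        0.00178866]), 'tau': array([-4.28236262e-04, -3.90458679e+01,  1.87618464e+01,  4.22451541e+00,
        1.53397786e-02, -3.19902858e-05]), 'ee_pos': array([ 0.26666469, -0.56523923,  0.23656149]), 'tool_rot': array([ 1.37559326e-05, -2.18581928e-01,  9.75818600e-01, -5.99078920e-06]), 'contact_force': array([ 0.07617455, -0.2896838 , -0.96630164]), 'wrist_torque': array([-0.03123048,  0.03420215,  0.07085759]), 'gripper_force': 0.0, 'gripper_width': 0.9981892241733352}
```

```bash
python3 - <<'E'
import cv2
a=cv2.imread("pics/top0.png")[210:390,210:490];b=cv2.imread("pics/side0.png")[150:330,270:450]
cv2.imwrite("pics/c1.png",cv2.resize(a,(784,504),interpolation=cv2.INTER_CUBIC));cv2.imwrite("pics/c2.png",cv2.resize(b,(600,600),interpolation=cv2.INTER_CUBIC))
E
```

```text
(no output)
```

View pics/c1.png

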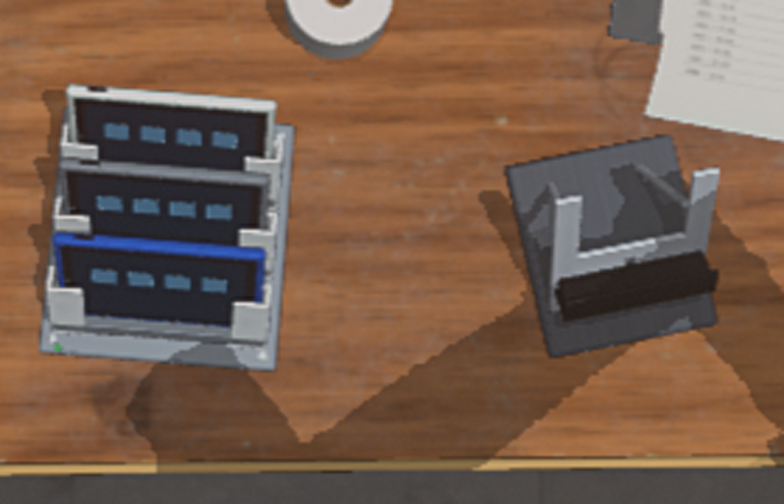

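View pics/c2.png

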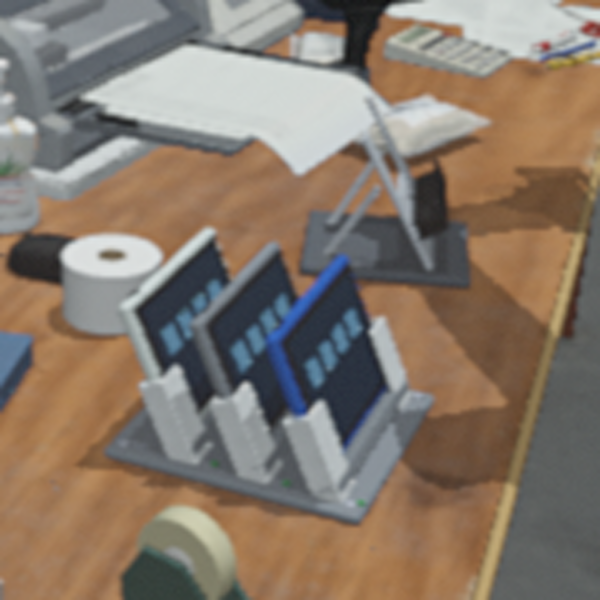

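View pics/top0.png

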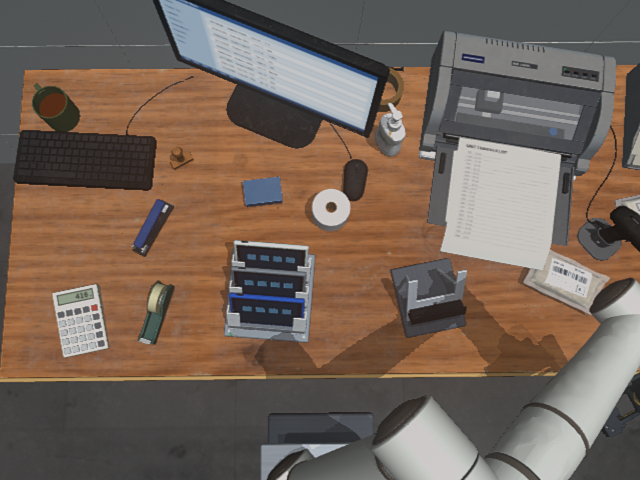

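```bash
cat > fit.py <<'E'
import numpy as np,pickle
from scipy.optimize import least_squares
D=pickle.load(open("cams.pkl","rb"))
def proj(c,P):
    K,T=D[c];P=(np.atleast_2d(P)-T[:3,3])@T[:3,:3];return (P@K.T)[:,:2]/P[:,2:]
def place(p,L):
    c,s=np.cos(p[2]),np.sin(p[2]);L=np.atleast_2d(L)
    return np.c_[p[0]+c*L[:,0]-s*L[:,1],p[1]+s*L[:,0]+c*L[:,1],L[:,2]]
t1=lambda x,y:(210+x/2.8,210+y/2.8)
s2=lambda x,y:(270+x/3.3333,150+y/3.3333)
def tab(i,y,z,x):  # tablet local in rack frame, slot i=-1,0,1
    s,c=np.sin(np.radians(25)),np.cos(np.radians(25))
    return [60e-3*i+z*s+x*c,y,.022+z*c-x*s]
def fit(obs,p0,n=3):
    f=lambda p:np.concatenate([(proj(c,place(p,L(p)))[0]-u) for c,L,u in obs])
    return least_squares(f,p0,loss="soft_l1"),f
if __name__=="__main__":
    R=[]
    for i,l,r_ in((1,(68,86),(275,101)),(0,(62,167),(270,180)),(-1,(55,234),(265,248))):
        R+= [("top",lambda p,i=i:tab(i,.085,.12,.0055),t1(*l)),("top",lambda p,i=i:tab(i,-.085,.12,.0055),t1(*r_))]
    # side: far top corner (-y), near top corner(+y)
    for i,f_,n_ in((1,(211,229),(123,303)),(0,(275,245),(196,322)),(-1,(345,257),(272,345))):
        R+= [("side",lambda p,i=i:tab(i,-.085,.12,.0),s2(*f_)),("side",lambda p,i=i:tab(i,.085,.12,0.),s2(*n_))]
    s,f=fit(R,[.4,.1,0]);print("rack",s.x,np.round(f(s.x).reshape(-1,2),1).tolist())
    # base corners rack, with unknown offset
    R2=[("top",lambda p,x=x,y=y:[p[3]+x*.1075,y*.102,.01],t1(*u)) for x,y,u in((-1,1,(41,350)),(-1,-1,(274,367)),(1,-1,(295,126)))]
    s,f=fit(R+R2,list(s.x)+[0]);print("rack+",s.x,np.round(f(s.x).reshape(-1,2),1).tolist())
    S=[("top",lambda p,x=x,y=y:[p[3]+x,y,.012],t1(*u)) for x,y,u in ((.085,.075,(505,165)),(.085,-.075,(670,134)),(-.085,-.075,(717,320)),(-.085,.075,(553,353)))]
    up=lambda d,y:[-.03+.5*d,y,.02+.866*d]
    S+=[("top",lambda p:up(.150,.067),t1(555,198)),("top",lambda p:up(.150,-.045),t1(693,172))]
    for a,b in((.085,.075),):
        s,f=fit(S,[.35,-.15,.2,0]);print("stand",s.x,np.round(f(s.x).reshape(-1,2),1).tolist())
    # ledge: lip line
    for d in(.035,.055,.075):
        q=place(s.x[:3],[[-.03+.5*d-.866*.027,y,.02+.866*d+.5*.027] for y in(.065,-.065)])
        print(d,[np.round((proj("top",q)-210)*2.8).tolist(),np.round((proj("side",q)-[270,150])*3.3333).tolist()])
    print("uprtops side",((proj("side",place(s.x[:3],[up(.15,.067),up(.15,-.067),up(0,.067)]))-[270,150])*3.333).round())
E
python3 fit.py
```

```text
rack [ 0.48250085  0.14010383 -0.08479293] [[-0.6, 0.3], [0.4, 0.4], [-1.0, -2.5], [0.3, -1.6], [-1.1, 0.2], [0.1, 0.8], [-0.0, -1.2], [0.4, 0.6], [0.5, -2.0], [0.2, -0.2], [-0.1, -1.5], [-0.1, -2.0]]
rack+ [ 0.48248236  0.14020926 -0.08722398  0.01585491] [[-0.6, 0.2], [0.5, 0.5], [-1.0, -2.6], [0.3, -1.5], [-1.2, 0.1], [0.1, 0.9], [0.1, -1.2], [0.4, 0.6], [0.6, -2.0], [0.1, -0.2], [-0.0, -1.5], [-0.2, -2.0], [-1.1, 0.2], [1.0, 0.7], [-0.0, -1.8]]
stand [ 0.47485021 -0.24596349  0.1907876   0.01291454] [[-0.2, -0.6], [0.7, -1.7], [1.3, 0.4], [-1.1, 1.4], [-0.2, 0.5], [-0.2, -0.3]]
0.035 [[[562.0, 308.0], [714.0, 276.0]], [[437.0, 223.0], [436.0, 174.0]]]
0.055 [[[563.0, 295.0], [717.0, 263.0]], [[428.0, 206.0], [428.0, 158.0]]]
0.075 [[[564.0, 281.0], [719.0, 248.0]], [[420.0, 189.0], [420.0, 142.0]]]
uprtops side [[361. 135.]
 [365.  90.]
 [426. 264.]]
```

```bash
python3 - <<'E'
import cv2,numpy as np
a=cv2.imread("pics/top0.png")[252:342,385:475];b=cv2.imread("pics/side0.png")[170:245,355:415]
A=cv2.resize(a,(450,450),interpolation=cv2.INTER_CUBIC);B=cv2.resize(b,(348,435),interpolation=cv2.INTER_CUBIC)
C=np.zeros((450,800,3),np.uint8);C[:,:450]=A;C[:435,452:]=B
cv2.imwrite("pics/c3.png",C)
E
```

```text
(no output)
```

View pics/c3.png

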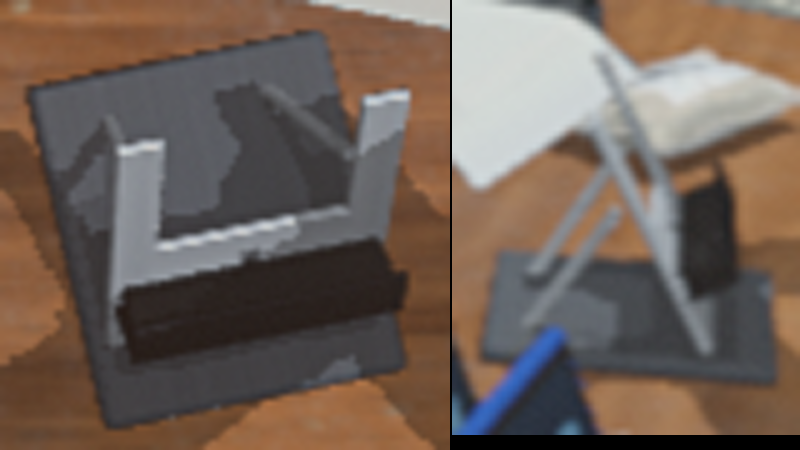

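```bash
cat > fit2.py <<'E'
from fit import *
t=lambda x,y:(385+x/5,252+y/5)
s_=lambda x,y:(355+(x-452)/5.8,170+y/5.8)
S=[("top",lambda p,x=x,y=y:[p[3]+x,y,.012],t(*u)) for x,y,u in ((.085,.075,(28,88)),(.085,-.075,(325,30)),(-.085,-.075,(405,370)),(-.085,.075,(108,427)))]
up=lambda d,y,n=0:[-.03+.5*d-.866*n,y,.02+.866*d+.5*n]
S+=[("top",lambda p:up(.150,.067),t(118,152)),("top",lambda p:up(.150,.045),t(162,150)),("top",lambda p:up(.150,-.045),t(362,108)),("top",lambda p:up(.150,-.067),t(410,98)),
("side",lambda p:up(.150,.067),s_(597,108)),("side",lambda p:up(.150,-.067),s_(602,57)),("side",lambda p:up(0,.067),s_(710,350)),
("top",lambda p:up(p[4],.065),t(122,290)),("top",lambda p:up(p[4],-.065),t(380,238)),
("top",lambda p:up(p[4]+.008,.065,.027),t(124,310)),("top",lambda p:up(p[4]+.008,-.065,.027),t(407,272))][:13]
s,f=fit(S,[.475,-.246,.19,.01,.04]);print("stand",s.x,np.round(f(s.x).reshape(-1,2),1).tolist())
for d in(s.x[4],.04,.05,.06):
  q=place(s.x[:3],[up(d,.065,.0),up(d,.065,.027),up(d,-.065,.027),up(d+.008,.065,.027),up(d+.008,-.065,.027)])
  print(d,((proj("top",q)-[385,252])*5).round().tolist(),((proj("side",q)-[355,170])*5.8+[452,0]).round().tolist())
E
python3 fit2.py
```

```text
stand [ 0.46964422 -0.24552291  0.17976093  0.01542939  0.04719251] [[-0.4, -0.6], [0.1, -0.5], [0.8, 0.3], [-0.9, 0.9], [-0.6, 0.8], [0.4, -0.7], [0.1, -0.0], [0.2, 0.1], [-0.4, 1.9], [0.4, -2.6], [-0.3, -0.8], [-2.1, -0.4], [0.6, -0.6], [0.9, 3.1], [-0.5, -0.1]]
0.04719250946028576 [[112.0, 288.0], [128.0, 335.0], [403.0, 282.0], [128.0, 326.0], [405.0, 272.0]] [[674.0, 274.0], [718.0, 256.0], [719.0, 172.0], [712.0, 244.0], [713.0, 161.0]]
0.04 [[111.0, 297.0], [127.0, 344.0], [401.0, 291.0], [128.0, 334.0], [403.0, 281.0]] [[679.0, 285.0], [723.0, 267.0], [723.0, 182.0], [717.0, 255.0], [718.0, 171.0]]
0.05 [[112.0, 285.0], [128.0, 332.0], [403.0, 278.0], [129.0, 322.0], [405.0, 268.0]] [[671.0, 270.0], [716.0, 252.0], [717.0, 168.0], [710.0, 240.0], [711.0, 157.0]]
0.06 [[113.0, 272.0], [129.0, 320.0], [406.0, 266.0], [130.0, 310.0], [408.0, 256.0]] [[664.0, 255.0], [708.0, 237.0], [710.0, 154.0], [702.0, 224.0], [704.0, 143.0]]
```

```bash
cat > h.py <<'E'
import numpy as np
from scipy.spatial.transform import Rotation as Ro
from station import r
def cur():
    s=r.observe();w=s["tool_rot"];return np.array(s["ee_pos"]),Ro.from_quat([w[1],w[2],w[3],w[0]]),s
def frame(yaw,lean):  # tablet frame: x normal(back), y width, z up face
    return Ro.from_euler("ZY",[yaw,np.radians(lean)])
def tool(yaw,lean): # tool z=-tablet z, tool y=-tablet x
    B=frame(yaw,lean).as_matrix();z=-B[:,2];y=-B[:,0];return Ro.from_matrix(np.c_[np.cross(y,z),y,z])
def go(P,T):
    p,R,s=cur();d=(P-p)/.025;v=(T*R.inv()).as_rotvec(degrees=True)/5
    print("t",round(s["t"],2),"shift",d.round(2),"rot",v.round(2),"| pos",p.round(4),"F",np.round(s["contact_force"],1),"jaw",round(s["gripper_width"],3),round(s["gripper_force"],1))
RACK=np.array([.4825,.1402,-.0868]);STAND=np.array([.4696,-.2455,.183])
def inrack(z,dy=0,dn=0): # TCP point in blue tablet's frame at slot -1
    B=frame(RACK[2],25).as_matrix();o=np.array([RACK[0]-.06*np.cos(RACK[2]),RACK[1]-.06*np.sin(RACK[2]),.022])
    return o+B@[dn,dy,z]
E
python3 -c "
from h import *
print(inrack(.097),inrack(.18));go(inrack(.18),tool(RACK[2],25))"
```

```text
[0.46356552 0.14184765 0.10991186] [0.49851078 0.13880676 0.1851354 ]
t 1.5 shift [ 9.27 28.16 -2.06] rot [ 2.99  4.29 11.76] | pos [ 0.2667 -0.5652  0.2366] F [ 0.1 -0.3 -1. ] jaw 0.998 0.0
```

Call:
carry_out --series '[{"dx": 0.3,"dy": 0.94,"dz": 0.3,"ax": 0.1,"ay": 0.14,"az": 0.39,"jaw": 0.5},{"dx": 0.3,"dy": 0.94,"dz": 0.3,"ax": 0.1,"ay": 0.14,"az": 0.39,"jaw": 0.5},{"dx": 0.3,"dy": 0.94,"dz": 0.3,"ax": 0.1,"ay": 0.14,"az": 0.39,"jaw": 0.5},{"dx": 0.3,"dy": 0.94,"dz": 0.3,"ax": 0.1,"ay": 0.14,"az": 0.39,"jaw": 0.5},{"dx": 0.3,"dy": 0.94,"dz": 0.3,"ax": 0.1,"ay": 0.14,"az": 0.39,"jaw": 0.5},{"dx": 0.3,"dy": 0.94,"dz": 0.3,"ax": 0.1,"ay": 0.14,"az": 0.39,"jaw": 0.5},{"dx": 0.3,"dy": 0.94,"dz": 0.3,"ax": 0.1,"ay": 0.14,"az": 0.39,"jaw": 0.5},{"dx": 0.3,"dy": 0.94,"dz": 0.3,"ax": 0.1,"ay": 0.14,"az": 0.39,"jaw": 0.5},{"dx": 0.3,"dy": 0.94,"dz": 0.3,"ax": 0.1,"ay": 0.14,"az": 0.39,"jaw": 0.5},{"dx": 0.3,"dy": 0.94,"dz": 0.3,"ax": 0.1,"ay": 0.14,"az": 0.39,"jaw": 0.5}]'

```text
t: 2.33
ee_pos: [0.3418, -0.3291, 0.3121]
tool_rot: [-0.05, -0.381, 0.922, 0.056]
contact_force: [-0.4, 1.7, 0.0]
gripper_width: 0.507
gripper_force: 0.0
```

Call:
carry_out --series '[{"dx": 0.3,"dy": 0.94,"dz": 0,"ax": 0.1,"ay": 0.14,"az": 0.39,"jaw": 0.5},{"dx": 0.3,"dy": 0.94,"dz": 0,"ax": 0.1,"ay": 0.14,"az": 0.39,"jaw": 0.5},{"dx": 0.3,"dy": 0.94,"dz": 0,"ax": 0.1,"ay": 0.14,"az": 0.39,"jaw": 0.5},{"dx": 0.3,"dy": 0.94,"dz": 0,"ax": 0.1,"ay": 0.14,"az": 0.39,"jaw": 0.5},{"dx": 0.3,"dy": 0.94,"dz": 0,"ax": 0.1,"ay": 0.14,"az": 0.39,"jaw": 0.5},{"dx": 0.3,"dy": 0.94,"dz": 0,"ax": 0.1,"ay": 0.14,"az": 0.39,"jaw": 0.5},{"dx": 0.3,"dy": 0.94,"dz": 0,"ax": 0.1,"ay": 0.14,"az": 0.39,"jaw": 0.5},{"dx": 0.3,"dy": 0.94,"dz": 0,"ax": 0.1,"ay": 0.14,"az": 0.39,"jaw": 0.5},{"dx": 0.3,"dy": 0.94,"dz": 0,"ax": 0.1,"ay": 0.14,"az": 0.39,"jaw": 0.5},{"dx": 0.3,"dy": 0.94,"dz": 0,"ax": 0.1,"ay": 0.14,"az": 0.39,"jaw": 0.5}]'

```text
t: 3.17
ee_pos: [0.4169, -0.094, 0.3118]
tool_rot: [-0.098, -0.529, 0.836, 0.109]
contact_force: [0.2, -0.5, -0.1]
gripper_width: 0.496
gripper_force: 0.0
```

```bash
python3 -c "
from h import *
go(inrack(.18),tool(RACK[2],25));print(r.observe()['q'].round(2))"
```

```text
t 3.17 shift [ 3.27  9.31 -5.07] rot [0.96 1.48 3.95] | pos [ 0.4169 -0.094   0.3118] F [ 0.2 -0.5 -0.1] jaw 0.496 0.0
[ 0.08  0.15 -0.12 -0.1  -1.58 -0.51]
```

Call:
carry_out --series '[{"dx": 0.33,"dy": 0.93,"dz": -0.5,"ax": 0.1,"ay": 0.15,"az": 0.39},{"dx": 0.33,"dy": 0.93,"dz": -0.5,"ax": 0.1,"ay": 0.15,"az": 0.39},{"dx": 0.33,"dy": 0.93,"dz": -0.5,"ax": 0.1,"ay": 0.15,"az": 0.39},{"dx": 0.33,"dy": 0.93,"dz": -0.5,"ax": 0.1,"ay": 0.15,"az": 0.39},{"dx": 0.33,"dy": 0.93,"dz": -0.5,"ax": 0.1,"ay": 0.15,"az": 0.39},{"dx": 0.33,"dy": 0.93,"dz": -0.5,"ax": 0.1,"ay": 0.15,"az": 0.39},{"dx": 0.33,"dy": 0.93,"dz": -0.5,"ax": 0.1,"ay": 0.15,"az": 0.39},{"dx": 0.33,"dy": 0.93,"dz": -0.5,"ax": 0.1,"ay": 0.15,"az": 0.39},{"dx": 0.33,"dy": 0.93,"dz": -0.5,"ax": 0.1,"ay": 0.15,"az": 0.39},{"dx": 0.33,"dy": 0.93,"dz": -0.5,"ax": 0.1,"ay": 0.15,"az": 0.39}]'

```text
schema error: expected keys dx, dy, dz, ax, ay, az, jaw
```

```bash
python3 -c "
from h import *
import cv2
a=r.read_camera('side')['pixels'][:,:,::-1][150:330,270:450];b=r.read_camera('top')['pixels'][:,:,::-1][180:340,200:340]
A=cv2.resize(a,(400,400),interpolation=2);B=cv2.resize(b,(350,400),interpolation=2)
cv2.imwrite('pics/g1.png',np.hstack([A,B]))
go(inrack(.097),tool(RACK[2],25))"
```

```text
t 3.27 shift [ 1.83  9.4  -8.06] rot [0.96 1.48 3.92] | pos [ 0.4178 -0.0931  0.3113] F [ 0.4 -0.7 -0.1] jaw 0.501 0.0
```

View pics/g1.png

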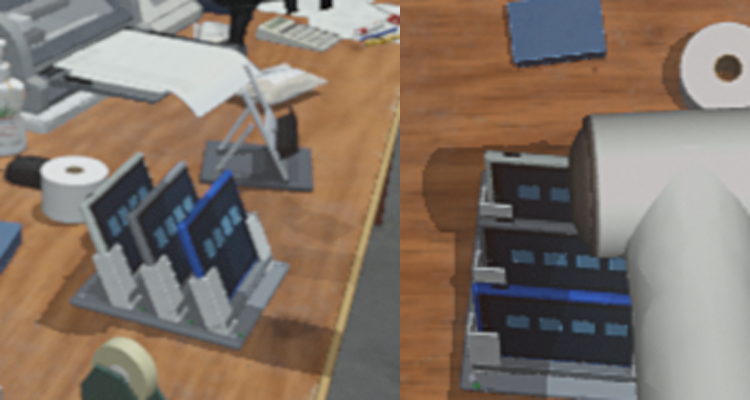

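Call:
carry_out --series '[{"dx": 0.33,"dy": 0.93,"dz": -0.5,"ax": 0.1,"ay": 0.15,"az": 0.39,"jaw": 0.5},{"dx": 0.33,"dy": 0.93,"dz": -0.5,"ax": 0.1,"ay": 0.15,"az": 0.39,"jaw": 0.5},{"dx": 0.33,"dy": 0.93,"dz": -0.5,"ax": 0.1,"ay": 0.15,"az": 0.39,"jaw": 0.5},{"dx": 0.33,"dy": 0.93,"dz": -0.5,"ax": 0.1,"ay": 0.15,"az": 0.39,"jaw": 0.5},{"dx": 0.33,"dy": 0.93,"dz": -0.5,"ax": 0.1,"ay": 0.15,"az": 0.39,"jaw": 0.5},{"dx": 0.33,"dy": 0.93,"dz": -0.5,"ax": 0.1,"ay": 0.15,"az": 0.39,"jaw": 0.5},{"dx": 0.33,"dy": 0.93,"dz": -0.5,"ax": 0.1,"ay": 0.15,"az": 0.39,"jaw": 0.5},{"dx": 0.33,"dy": 0.93,"dz": -0.5,"ax": 0.1,"ay": 0.15,"az": 0.39,"jaw": 0.5},{"dx": 0.33,"dy": 0.93,"dz": -0.5,"ax": 0.1,"ay": 0.15,"az": 0.39,"jaw": 0.5},{"dx": 0.33,"dy": 0.93,"dz": -0.5,"ax": 0.1,"ay": 0.15,"az": 0.39,"jaw": 0.5}]'

```text
t: 4.1
ee_pos: [0.4996, 0.1377, 0.186]
tool_rot: [-0.146, -0.658, 0.721, 0.162]
contact_force: [1.2, 0.4, 0.8]
gripper_width: 0.499
gripper_force: 0.0
```

```bash
python3 -c "
from h import *
import cv2
a=r.read_camera('side')['pixels'][:,:,::-1][150:330,270:450]
cv2.imwrite('pics/g2.png',cv2.resize(a,(600,600),interpolation=2))
go(inrack(.097),tool(RACK[2],25))"
```

```text
t 4.15 shift [-1.47  0.03 -2.91] rot [-0.03 -0.07  0.02] | pos [0.5002 0.1412 0.1825] F [ 2.4  2.3 -1.7] jaw 0.502 0.0
```

View pics/g2.png

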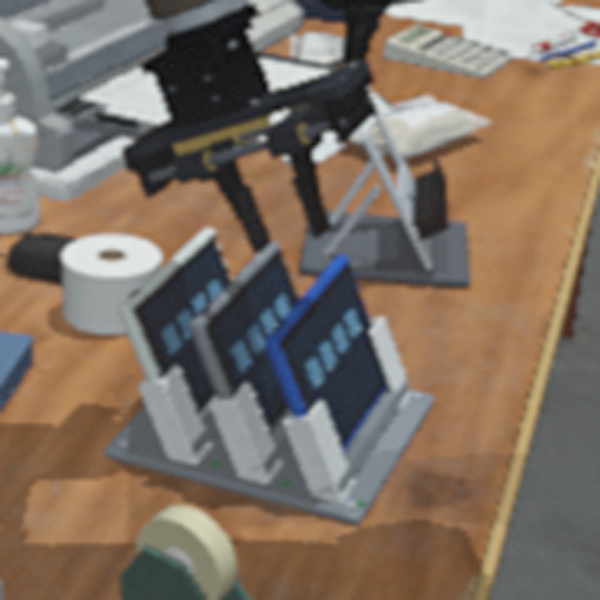

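```bash
python3 -c "
from h import *
from fit import proj
p,R,s=cur();M=R.as_matrix()
q=np.array([p+M@[0,y,.014] for y in(-.0217,.0217,-.036,.036)]+[inrack(.12),inrack(.12,.085),inrack(.12,-.085),inrack(.097)])
print(((proj('side',q)-[270,150])*3.333).round())
go(inrack(.097),tool(RACK[2],25))"
```

```text
[[263. 249.]
 [312. 237.]
 [247. 253.]
 [328. 233.]
 [310. 293.]
 [271. 338.]
 [345. 252.]
 [320. 319.]]
t 4.15 shift [-1.47  0.03 -2.91] rot [-0.03 -0.07  0.02] | pos [0.5002 0.1412 0.1825] F [ 2.4  2.3 -1.7] jaw 0.502 0.0
```

Call:
carry_out --series '[{"dx": -0.16,"dy": 0,"dz": -0.31,"ax": 0,"ay": 0,"az": 0,"jaw": 0.5},{"dx": -0.16,"dy": 0,"dz": -0.31,"ax": 0,"ay": -0.07,"az": 0,"jaw": 0.5},{"dx": -0.16,"dy": 0,"dz": -0.31,"ax": 0,"ay": 0,"az": 0,"jaw": 0.5},{"dx": -0.16,"dy": 0,"dz": -0.31,"ax": 0,"ay": 0,"az": 0,"jaw": 0.5},{"dx": -0.16,"dy": 0,"dz": -0.31,"ax": 0,"ay": 0,"az": 0,"jaw": 0.5},{"dx": -0.16,"dy": 0,"dz": -0.31,"ax": 0,"ay": 0,"az": 0,"jaw": 0.5},{"dx": -0.16,"dy": 0,"dz": -0.31,"ax": 0,"ay": 0,"az": 0,"jaw": 0.5},{"dx": -0.16,"dy": 0,"dz": -0.31,"ax": 0,"ay": 0,"az": 0,"jaw": 0.5},{"dx": -0.14,"dy": 0,"dz": -0.3,"ax": 0,"ay": 0,"az": 0,"jaw": 0.5},{"dx": 0,"dy": 0,"dz": 0,"ax": 0,"ay": 0,"az": 0,"jaw": 0.5}]'

```text
t: 4.98
ee_pos: [0.462, 0.137, 0.1156]
tool_rot: [-0.145, -0.658, 0.722, 0.16]
contact_force: [0.0, -0.5, -0.1]
gripper_width: 0.499
gripper_force: 0.0
```

```bash
python3 -c "
from h import *
import cv2
a=r.read_camera('side')['pixels'][:,:,::-1][180:300,290:410]
cv2.imwrite('pics/g3.png',cv2.resize(a,(600,600),interpolation=2))
go(inrack(.101),tool(RACK[2],25))"
```

```text
t 5.03 shift [ 0.09  0.19 -0.11] rot [-0.01  0.02  0.07] | pos [0.463  0.1371 0.1163] F [-1.1  0.6  0.4] jaw 0.501 0.0
```

View pics/g3.png

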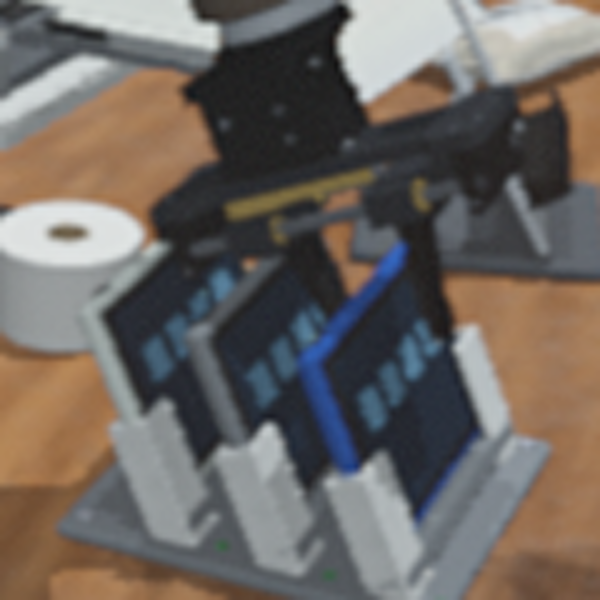

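Call:
carry_out --force 6 --series '[{"dx": 0.05,"dy": 0.15,"dz": -0.1,"ax": 0,"ay": 0,"az": 0.07,"jaw": 0.5},{"dx": 0,"dy": 0,"dz": 0,"ax": 0,"ay": 0,"az": 0,"jaw": 0.35},{"dx": 0,"dy": 0,"dz": 0,"ax": 0,"ay": 0,"az": 0,"jaw": 0.25},{"dx": 0,"dy": 0,"dz": 0,"ax": 0,"ay": 0,"az": 0,"jaw": 0.2},{"dx": 0,"dy": 0,"dz": 0,"ax": 0,"ay": 0,"az": 0,"jaw": 0.15},{"dx": 0,"dy": 0,"dz": 0,"ax": 0,"ay": 0,"az": 0,"jaw": 0.1},{"dx": 0,"dy": 0,"dz": 0,"ax": 0,"ay": 0,"az": 0,"jaw": 0.05},{"dx": 0,"dy": 0,"dz": 0,"ax": 0,"ay": 0,"az": 0,"jaw": 0.05},{"dx": 0,"dy": 0,"dz": 0,"ax": 0,"ay": 0,"az": 0,"jaw": 0.05},{"dx": 0,"dy": 0,"dz": 0,"ax": 0,"ay": 0,"az": 0,"jaw": 0.05}]'

```text
t: 5.87
ee_pos: [0.4657, 0.1411, 0.1148]
tool_rot: [-0.144, -0.66, 0.72, 0.159]
contact_force: [2.5, -0.7, -0.5]
gripper_width: 0.133
gripper_force: 6.0
```

```bash
python3 -c "
from h import *
go(inrack(.101),tool(RACK[2],25));s=r.observe();B=frame(RACK[2],25);print(B.inv().apply(s['contact_force']).round(2),B.inv().apply(s['wrist_torque']).round(2))"
```

```text
t 5.87 shift [-0.02  0.03 -0.05] rot [-0.02  0.06 -0.  ] | pos [0.4657 0.1411 0.1148] F [ 2.5 -0.7 -0.5] jaw 0.133 6.0
[ 2.53 -0.53  0.6 ] [-0.07 -1.57  0.01]
```

Call:
carry_out --force 22 --series '[{"dx": 0.03,"dy": 0,"dz": 0,"ax": 0,"ay": 0,"az": 0,"jaw": 0.0},{"dx": 0,"dy": 0,"dz": 0,"ax": 0,"ay": 0,"az": 0,"jaw": 0.0},{"dx": 0,"dy": 0,"dz": 0,"ax": 0,"ay": 0,"az": 0,"jaw": 0.0},{"dx": 0.042,"dy": -0.004,"dz": 0.09,"ax": 0,"ay": 0,"az": 0,"jaw": 0.0},{"dx": 0.084,"dy": -0.007,"dz": 0.18,"ax": 0,"ay": 0,"az": 0,"jaw": 0.0},{"dx": 0.084,"dy": -0.007,"dz": 0.18,"ax": 0,"ay": 0,"az": 0,"jaw": 0.0},{"dx": 0.084,"dy": -0.007,"dz": 0.18,"ax": 0,"ay": 0,"az": 0,"jaw": 0.0},{"dx": 0.084,"dy": -0.007,"dz": 0.18,"ax": 0,"ay": 0,"az": 0,"jaw": 0.0},{"dx": 0.084,"dy": -0.007,"dz": 0.18,"ax": 0,"ay": 0,"az": 0,"jaw": 0.0},{"dx": 0.084,"dy": -0.007,"dz": 0.18,"ax": 0,"ay": 0,"az": 0,"jaw": 0.0}]'

```text
t: 6.7
ee_pos: [0.4792, 0.1398, 0.1445]
tool_rot: [-0.145, -0.66, 0.72, 0.159]
contact_force: [1.4, 0.6, -4.5]
gripper_width: 0.129
gripper_force: 21.7
```

```bash
python3 -c "
from h import *
go(inrack(.181),tool(RACK[2],25));s=r.observe();B=frame(RACK[2],25);print(B.inv().apply(s['contact_force']).round(2),B.inv().apply(s['wrist_torque']).round(2))"
```

```text
t 6.7 shift [ 0.79 -0.04  1.66] rot [-0.02  0.03 -0.  ] | pos [0.4792 0.1398 0.1445] F [ 1.4  0.6 -4.5] jaw 0.129 21.7
[ 3.09  0.73 -3.54] [-0.04 -1.92 -0.1 ]
```

Call:
carry_out --series '[{"dx": 0.112,"dy": -0.01,"dz": 0.24,"ax": 0,"ay": 0,"az": 0,"jaw": 0.0},{"dx": 0.112,"dy": -0.01,"dz": 0.24,"ax": 0,"ay": 0,"az": 0,"jaw": 0.0},{"dx": 0.112,"dy": -0.01,"dz": 0.24,"ax": 0,"ay": 0,"az": 0,"jaw": 0.0},{"dx": 0.112,"dy": -0.01,"dz": 0.24,"ax": 0,"ay": 0,"az": 0,"jaw": 0.0},{"dx": 0.112,"dy": -0.01,"dz": 0.24,"ax": 0,"ay": 0,"az": 0,"jaw": 0.0},{"dx": 0.112,"dy": -0.01,"dz": 0.24,"ax": 0,"ay": 0,"az": 0,"jaw": 0.0},{"dx": 0.112,"dy": -0.01,"dz": 0.24,"ax": 0,"ay": 0,"az": 0,"jaw": 0.0},{"dx": 0,"dy": 0,"dz": 0.4,"ax": 0,"ay": 0,"az": 0,"jaw": 0.0},{"dx": 0,"dy": 0,"dz": 0.6,"ax": 0,"ay": 0,"az": 0,"jaw": 0.0},{"dx": 0,"dy": 0,"dz": 0.7,"ax": 0,"ay": 0,"az": 0,"jaw": 0.0}]'

```text
t: 7.53
ee_pos: [0.4983, 0.1379, 0.2287]
tool_rot: [-0.146, -0.66, 0.72, 0.16]
contact_force: [-0.4, 0.1, -2.3]
gripper_width: 0.124
gripper_force: 21.9
```

Call:
carry_out --series '[{"dx": 0,"dy": -0.3,"dz": 0.8,"ax": 0,"ay": 0,"az": 0,"jaw": 0.0},{"dx": 0,"dy": -0.5,"dz": 0.8,"ax": 0,"ay": 0,"az": 0,"jaw": 0.0},{"dx": 0,"dy": -0.7,"dz": 0.6,"ax": 0,"ay": 0,"az": 0,"jaw": 0.0},{"dx": 0,"dy": -0.7,"dz": 0.3,"ax": 0,"ay": 0,"az": 0.2,"jaw": 0.0},{"dx": 0,"dy": -0.7,"dz": 0,"ax": 0,"ay": 0,"az": 0.3,"jaw": 0.0},{"dx": 0,"dy": -0.7,"dz": 0,"ax": 0,"ay": 0,"az": 0.3,"jaw": 0.0},{"dx": 0,"dy": -0.7,"dz": 0,"ax": 0,"ay": 0,"az": 0.3,"jaw": 0.0},{"dx": 0,"dy": -0.7,"dz": 0,"ax": 0,"ay": 0,"az": 0.3,"jaw": 0.0},{"dx": 0,"dy": -0.7,"dz": 0,"ax": 0,"ay": 0,"az": 0.3,"jaw": 0.0},{"dx": 0,"dy": -0.7,"dz": 0,"ax": 0,"ay": 0,"az": 0.3,"jaw": 0.0}]'

```text
t: 8.37
ee_pos: [0.4986, -0.0227, 0.2915]
tool_rot: [0.158, 0.721, -0.659, -0.146]
contact_force: [0.9, 0.3, -2.6]
gripper_width: 0.124
gripper_force: 21.9
```

```bash
cat >> h.py <<'E'
def instand(d,z=.101,dy=0,gap=.0): # TCP; tablet bottom d up the face, back face 'gap' off it
    B=frame(STAND[2],30).as_matrix();c,s=np.cos(STAND[2]),np.sin(STAND[2])
    f=np.array([STAND[0]-.03*c,STAND[1]-.03*s,.02]);return f+B@[-.0055-gap,dy,d+z]
E
python3 -c "
from h import *
go(instand(.12,gap=.015),tool(STAND[2],30));s=r.observe();print(s['q'].round(2),s['wrist_torque'].round(2))"
```

```text
t 8.37 shift [ 1.31 -8.46 -2.79] rot [-0.17  1.02  1.08] | pos [ 0.4986 -0.0227  0.2915] F [ 0.9  0.3 -2.6] jaw 0.124 21.9
[ 0.24  0.36  0.07 -0.07 -1.71 -0.14] [ 0.12 -1.16  0.06]
```

Call:
carry_out --series '[{"dx": 0,"dy": -0.85,"dz": 0,"ax": -0.02,"ay": 0.1,"az": 0.11,"jaw": 0.0},{"dx": 0,"dy": -0.85,"dz": 0,"ax": -0.02,"ay": 0.1,"az": 0.11,"jaw": 0.0},{"dx": 0,"dy": -0.85,"dz": 0,"ax": -0.02,"ay": 0.1,"az": 0.11,"jaw": 0.0},{"dx": 0,"dy": -0.85,"dz": 0,"ax": -0.02,"ay": 0.1,"az": 0.11,"jaw": 0.0},{"dx": 0,"dy": -0.85,"dz": 0,"ax": -0.02,"ay": 0.1,"az": 0.11,"jaw": 0.0},{"dx": 0,"dy": -0.85,"dz": 0,"ax": -0.02,"ay": 0.1,"az": 0.11,"jaw": 0.0},{"dx": 0,"dy": -0.85,"dz": 0,"ax": -0.02,"ay": 0.1,"az": 0.11,"jaw": 0.0},{"dx": 0,"dy": -0.85,"dz": 0,"ax": -0.02,"ay": 0.1,"az": 0.11,"jaw": 0.0},{"dx": 0.2,"dy": -0.85,"dz": -0.2,"ax": -0.02,"ay": 0.1,"az": 0.11,"jaw": 0.0},{"dx": 0.2,"dy": -0.7,"dz": -0.4,"ax": -0.02,"ay": 0.1,"az": 0.11,"jaw": 0.0}]'

```text
t: 9.2
ee_pos: [0.5091, -0.2321, 0.2776]
tool_rot: [0.199, 0.743, -0.618, -0.162]
contact_force: [0.6, 0.5, -2.4]
gripper_width: 0.127
gripper_force: 21.9
```

Call:
carry_out --series '[{"dx": 0.1,"dy": 0,"dz": -0.25,"ax": 0,"ay": 0,"az": 0,"jaw": 0.0},{"dx": 0.1,"dy": 0,"dz": -0.25,"ax": 0,"ay": 0,"az": 0,"jaw": 0.0},{"dx": 0.1,"dy": 0,"dz": -0.25,"ax": 0,"ay": 0,"az": 0,"jaw": 0.0},{"dx": 0.1,"dy": 0,"dz": -0.25,"ax": 0,"ay": 0,"az": 0,"jaw": 0.0},{"dx": 0.1,"dy": 0,"dz": -0.25,"ax": 0,"ay": 0,"az": 0,"jaw": 0.0},{"dx": 0.1,"dy": 0,"dz": -0.25,"ax": 0,"ay": 0,"az": 0,"jaw": 0.0},{"dx": 0.1,"dy": 0,"dz": -0.25,"ax": 0,"ay": 0,"az": 0,"jaw": 0.0},{"dx": 0.1,"dy": 0,"dz": -0.25,"ax": 0,"ay": 0,"az": 0,"jaw": 0.0},{"dx": 0,"dy": 0,"dz": -0.1,"ax": 0,"ay": 0,"az": 0,"jaw": 0.0},{"dx": 0,"dy": 0,"dz": 0,"ax": 0,"ay": 0,"az": 0,"jaw": 0.0}]'

```text
t: 10.03
ee_pos: [0.5287, -0.2304, 0.2223]
tool_rot: [0.2, 0.743, -0.618, -0.164]
contact_force: [0.5, 0.1, -2.6]
gripper_width: 0.126
gripper_force: 22.0
```

```bash
python3 -c "
from h import *
import cv2
t=r.read_camera('top');u=r.read_camera('side')
cv2.imwrite('pics/top1.png',t['pixels'][:,:,::-1]);cv2.imwrite('pics/side1.png',u['pixels'][:,:,::-1])
A=cv2.resize(u['pixels'][:,:,::-1][150:250,330:430],(400,400),interpolation=2);B=cv2.resize(t['pixels'][:,:,::-1][250:350,380:480],(400,400),interpolation=2)
cv2.imwrite('pics/p1.png',np.hstack([A,B]))
go(instand(.12,gap=.015),tool(STAND[2],30));s=r.observe();print(s['wrist_torque'].round(2))
from fit import proj
p,R,_=cur();B=frame(STAND[2],30);M=R.as_matrix();M=np.c_[-M[:,1],M@[1,0,0]*0,-M[:,2]]; M[:,1]=np.cross(M[:,2],M[:,0])
q=np.array([p+M@[x,y,z] for x,y,z in((-.0055,.085,-.101),(-.0055,-.085,-.101),(-.0055,.085,.019),(-.0055,-.085,.019),(.0055,.085,.019),(.0055,-.085,.019))])
print(((proj('side',q)-[330,150])*4).round().tolist(),((proj('top',q)-[380,250])*4+[400,0]).round().tolist())
"
```

```text
t 10.13 shift [ 0.1  -0.14 -0.07] rot [ 0.04  0.03 -0.01] | pos [ 0.5289 -0.2307  0.2234] F [-0.4 -0.6 -3.2] jaw 0.126 22.0
[ 0.27 -1.39  0.09]
[[246.0, 189.0], [250.0, 119.0], [180.0, 56.0], [190.0, -3.0], [167.0, 62.0], [178.0, 2.0]] [[487.0, 213.0], [786.0, 153.0], [492.0, 79.0], [813.0, 15.0], [486.0, 62.0], [805.0, -1.0]]
```

View pics/p1.png

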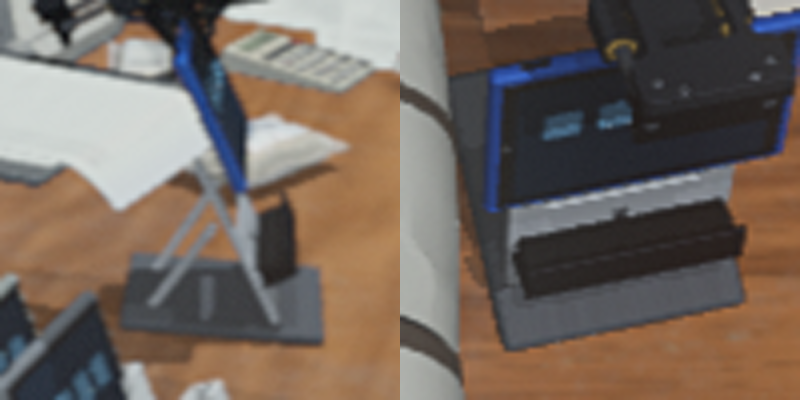

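```bash
python3 -c "
from h import *
go(instand(.08,gap=.007),tool(STAND[2],30));print(frame(STAND[2],30).as_matrix().round(3))"
```

```text
t 10.13 shift [-0.42 -0.23 -1.62] rot [ 0.04  0.03 -0.01] | pos [ 0.5289 -0.2307  0.2234] F [-0.4 -0.6 -3.2] jaw 0.126 22.0
[[ 0.852 -0.182  0.492]
 [ 0.158  0.983  0.091]
 [-0.5    0.     0.866]]
```

Call:
carry_out --series '[{"dx": -0.045,"dy": -0.025,"dz": -0.18,"ax": 0,"ay": 0,"az": 0,"jaw": 0.0},{"dx": -0.045,"dy": -0.025,"dz": -0.18,"ax": 0,"ay": 0,"az": 0,"jaw": 0.0},{"dx": -0.045,"dy": -0.025,"dz": -0.18,"ax": 0,"ay": 0,"az": 0,"jaw": 0.0},{"dx": -0.045,"dy": -0.025,"dz": -0.18,"ax": 0,"ay": 0,"az": 0,"jaw": 0.0},{"dx": -0.045,"dy": -0.025,"dz": -0.18,"ax": 0,"ay": 0,"az": 0,"jaw": 0.0},{"dx": -0.045,"dy": -0.025,"dz": -0.18,"ax": 0,"ay": 0,"az": 0,"jaw": 0.0},{"dx": -0.045,"dy": -0.025,"dz": -0.18,"ax": 0,"ay": 0,"az": 0,"jaw": 0.0},{"dx": -0.045,"dy": -0.025,"dz": -0.18,"ax": 0,"ay": 0,"az": 0,"jaw": 0.0},{"dx": -0.045,"dy": -0.025,"dz": -0.18,"ax": 0,"ay": 0,"az": 0,"jaw": 0.0},{"dx": 0,"dy": 0,"dz": 0,"ax": 0,"ay": 0,"az": 0,"jaw": 0.0}]'

```text
t: 10.97
ee_pos: [0.5181, -0.2362, 0.1817]
tool_rot: [0.2, 0.743, -0.618, -0.165]
contact_force: [0.1, -0.5, -2.7]
gripper_width: 0.123
gripper_force: 22.0
```

```bash
cat >> h.py <<'E'
def st():
    p,R,s=cur();B=frame(STAND[2],30).inv();f=instand(0,0)
    print("n,y,d mm",((B.apply(p-f)-[0,0,.101])*1e3).round(1),"F n,y,d",B.apply(s["contact_force"]).round(2),"T",B.apply(s["wrist_torque"]).round(2),"rot",((tool(STAND[2],30)*R.inv()).as_rotvec(degrees=True)).round(2),"t",s["t"].__round__(2))
E
python3 -c "
from h import *
st()"
```

```text
n,y,d mm [-6.6  0.3 78.7] F n,y,d [ 1.36 -0.46 -2.32] T [ 0.04 -1.39  0.01] rot [ 0.13  0.02 -0.04] t 10.97
```

Call:
carry_out --series '[{"dx": -0.037,"dy": -0.007,"dz": -0.066,"ax": 0,"ay": 0,"az": 0,"jaw": 0.0},{"dx": -0.037,"dy": -0.007,"dz": -0.066,"ax": 0,"ay": 0,"az": 0,"jaw": 0.0},{"dx": -0.037,"dy": -0.007,"dz": -0.066,"ax": 0,"ay": 0,"az": 0,"jaw": 0.0},{"dx": -0.037,"dy": -0.007,"dz": -0.066,"ax": 0,"ay": 0,"az": 0,"jaw": 0.0},{"dx": -0.037,"dy": -0.007,"dz": -0.066,"ax": 0,"ay": 0,"az": 0,"jaw": 0.0},{"dx": -0.037,"dy": -0.007,"dz": -0.066,"ax": 0,"ay": 0,"az": 0,"jaw": 0.0},{"dx": -0.037,"dy": -0.007,"dz": -0.066,"ax": 0,"ay": 0,"az": 0,"jaw": 0.0},{"dx": -0.037,"dy": -0.007,"dz": -0.066,"ax": 0,"ay": 0,"az": 0,"jaw": 0.0},{"dx": -0.037,"dy": -0.007,"dz": -0.066,"ax": 0,"ay": 0,"az": 0,"jaw": 0.0},{"dx": 0,"dy": 0,"dz": 0,"ax": 0,"ay": 0,"az": 0,"jaw": 0.0}]'

```text
t: 11.8
ee_pos: [0.5101, -0.2378, 0.1676]
tool_rot: [0.2, 0.743, -0.618, -0.164]
contact_force: [0.1, -0.3, -3.5]
gripper_width: 0.123
gripper_force: 22.0
```

```bash
python3 -c "
from h import *
import cv2
t=r.read_camera('top');u=r.read_camera('side')
A=cv2.resize(u['pixels'][:,:,::-1][170:245,355:430],(400,400),interpolation=2);B=cv2.resize(t['pixels'][:,:,::-1][250:350,380:480],(400,400),interpolation=2)
cv2.imwrite('pics/p2.png',np.hstack([A,B]));st()"
```

```text
n,y,d mm [-6.5  0.1 62.9] F n,y,d [ 0.83 -0.22 -2.15] T [ 0.04 -1.39 -0.01] rot [ 0.17  0.13 -0.06] t 11.9
```

View pics/p2.png

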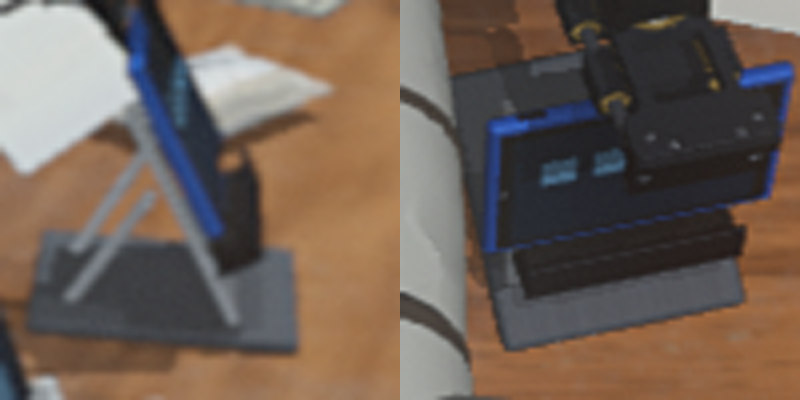

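Call:
carry_out --series '[{"dx": -0.01,"dy": -0.002,"dz": -0.018,"ax": 0,"ay": 0,"az": 0,"jaw": 0.0},{"dx": -0.01,"dy": -0.002,"dz": -0.018,"ax": 0,"ay": 0,"az": 0,"jaw": 0.0},{"dx": -0.01,"dy": -0.002,"dz": -0.018,"ax": 0,"ay": 0,"az": 0,"jaw": 0.0},{"dx": -0.01,"dy": -0.002,"dz": -0.018,"ax": 0,"ay": 0,"az": 0,"jaw": 0.0},{"dx": -0.01,"dy": -0.002,"dz": -0.018,"ax": 0,"ay": 0,"az": 0,"jaw": 0.0},{"dx": -0.01,"dy": -0.002,"dz": -0.018,"ax": 0,"ay": 0,"az": 0,"jaw": 0.0},{"dx": -0.01,"dy": -0.002,"dz": -0.018,"ax": 0,"ay": 0,"az": 0,"jaw": 0.0},{"dx": -0.01,"dy": -0.002,"dz": -0.018,"ax": 0,"ay": 0,"az": 0,"jaw": 0.0},{"dx": -0.01,"dy": -0.002,"dz": -0.018,"ax": 0,"ay": 0,"az": 0,"jaw": 0.0},{"dx": 0,"dy": 0,"dz": 0,"ax": 0,"ay": 0,"az": 0,"jaw": 0.0}]'

```text
t: 12.73
ee_pos: [0.5081, -0.2382, 0.1638]
tool_rot: [0.199, 0.743, -0.618, -0.164]
contact_force: [0.1, -0.1, -1.9]
gripper_width: 0.125
gripper_force: 22.0
```

```bash
python3 -c "
from h import *
st()"
```

```text
n,y,d mm [-6.5  0.1 58.1] F n,y,d [ 0.98 -0.1  -1.61] T [ 0.03 -1.36  0.04] rot [ 0.16  0.12 -0.06] t 12.73
```

Call:
carry_out --series '[{"dx": -0.01,"dy": -0.002,"dz": -0.018,"ax": 0,"ay": 0,"az": 0,"jaw": 0.0},{"dx": -0.01,"dy": -0.002,"dz": -0.018,"ax": 0,"ay": 0,"az": 0,"jaw": 0.0},{"dx": -0.01,"dy": -0.002,"dz": -0.018,"ax": 0,"ay": 0,"az": 0,"jaw": 0.0},{"dx": -0.01,"dy": -0.002,"dz": -0.018,"ax": 0,"ay": 0,"az": 0,"jaw": 0.0},{"dx": -0.01,"dy": -0.002,"dz": -0.018,"ax": 0,"ay": 0,"az": 0,"jaw": 0.0},{"dx": -0.01,"dy": -0.002,"dz": -0.018,"ax": 0,"ay": 0,"az": 0,"jaw": 0.0},{"dx": -0.01,"dy": -0.002,"dz": -0.018,"ax": 0,"ay": 0,"az": 0,"jaw": 0.0},{"dx": -0.01,"dy": -0.002,"dz": -0.018,"ax": 0,"ay": 0,"az": 0,"jaw": 0.0},{"dx": 0,"dy": 0,"dz": 0,"ax": 0,"ay": 0,"az": 0,"jaw": 0.0},{"dx": 0,"dy": 0,"dz": 0,"ax": 0,"ay": 0,"az": 0,"jaw": 0.0}]'

```text
t: 13.57
ee_pos: [0.5062, -0.2387, 0.1603]
tool_rot: [0.199, 0.743, -0.618, -0.164]
contact_force: [-0.5, 0.7, -2.3]
gripper_width: 0.125
gripper_force: 22.0
```

```bash
python3 -c "
from h import *
st()"
```

```text
n,y,d mm [-6.4  0.1 54.1] F n,y,d [ 0.84  0.77 -2.12] T [ 0.04 -1.28 -0.01] rot [ 0.17  0.13 -0.06] t 13.57
```

Call:
carry_out --series '[{"dx": -0.01,"dy": -0.002,"dz": -0.018,"ax": 0,"ay": 0,"az": 0,"jaw": 0.0},{"dx": -0.01,"dy": -0.002,"dz": -0.018,"ax": 0,"ay": 0,"az": 0,"jaw": 0.0},{"dx": -0.01,"dy": -0.002,"dz": -0.018,"ax": 0,"ay": 0,"az": 0,"jaw": 0.0},{"dx": -0.01,"dy": -0.002,"dz": -0.018,"ax": 0,"ay": 0,"az": 0,"jaw": 0.0},{"dx": -0.01,"dy": -0.002,"dz": -0.018,"ax": 0,"ay": 0,"az": 0,"jaw": 0.0},{"dx": -0.01,"dy": -0.002,"dz": -0.018,"ax": 0,"ay": 0,"az": 0,"jaw": 0.0},{"dx": -0.01,"dy": -0.002,"dz": -0.018,"ax": 0,"ay": 0,"az": 0,"jaw": 0.0},{"dx": -0.01,"dy": -0.002,"dz": -0.018,"ax": 0,"ay": 0,"az": 0,"jaw": 0.0},{"dx": 0,"dy": 0,"dz": 0,"ax": 0,"ay": 0,"az": 0,"jaw": 0.0},{"dx": 0,"dy": 0,"dz": 0,"ax": 0,"ay": 0,"az": 0,"jaw": 0.0}]'

```text
t: 14.4
ee_pos: [0.5042, -0.2391, 0.1567]
tool_rot: [0.199, 0.743, -0.618, -0.164]
contact_force: [0.4, -0.2, -2.4]
gripper_width: 0.125
gripper_force: 22.0
```

```bash
python3 -c "
from h import *
st()"
```

```text
n,y,d mm [-6.4  0.  50. ] F n,y,d [ 1.45 -0.3  -1.88] T [ 0.05 -1.35  0.03] rot [ 0.17  0.13 -0.06] t 14.4
```

Call:
carry_out --series '[{"dx": -0.01,"dy": -0.002,"dz": -0.018,"ax": 0,"ay": 0,"az": 0,"jaw": 0.0},{"dx": -0.01,"dy": -0.002,"dz": -0.018,"ax": 0,"ay": 0,"az": 0,"jaw": 0.0},{"dx": -0.01,"dy": -0.002,"dz": -0.018,"ax": 0,"ay": 0,"az": 0,"jaw": 0.0},{"dx": -0.01,"dy": -0.002,"dz": -0.018,"ax": 0,"ay": 0,"az": 0,"jaw": 0.0},{"dx": -0.01,"dy": -0.002,"dz": -0.018,"ax": 0,"ay": 0,"az": 0,"jaw": 0.0},{"dx": -0.01,"dy": -0.002,"dz": -0.018,"ax": 0,"ay": 0,"az": 0,"jaw": 0.0},{"dx": -0.01,"dy": -0.002,"dz": -0.018,"ax": 0,"ay": 0,"az": 0,"jaw": 0.0},{"dx": -0.01,"dy": -0.002,"dz": -0.018,"ax": 0,"ay": 0,"az": 0,"jaw": 0.0},{"dx": 0,"dy": 0,"dz": 0,"ax": 0,"ay": 0,"az": 0,"jaw": 0.0},{"dx": 0,"dy": 0,"dz": 0,"ax": 0,"ay": 0,"az": 0,"jaw": 0.0}]'

```text
t: 15.23
ee_pos: [0.5025, -0.2395, 0.1535]
tool_rot: [0.199, 0.743, -0.618, -0.163]
contact_force: [1.1, 0.5, 1.4]
gripper_width: 0.125
gripper_force: 22.0
```

```bash
python3 -c "
from h import *
st()"
```

```text
n,y,d mm [-6.3 -0.1 46.4] F n,y,d [0.32 0.29 1.83] T [ 0.3  -1.13  0.01] rot [ 0.19  0.18 -0.08] t 15.23
```

Call:
carry_out --series '[{"dx": 0.017,"dy": 0.003,"dz": -0.01,"ax": 0,"ay": 0,"az": 0,"jaw": 0.0},{"dx": 0.017,"dy": 0.003,"dz": -0.01,"ax": 0,"ay": 0,"az": 0,"jaw": 0.0},{"dx": 0.017,"dy": 0.003,"dz": -0.01,"ax": 0,"ay": 0,"az": 0,"jaw": 0.0},{"dx": 0.017,"dy": 0.003,"dz": -0.01,"ax": 0,"ay": 0,"az": 0,"jaw": 0.0},{"dx": 0.017,"dy": 0.003,"dz": -0.01,"ax": 0,"ay": 0,"az": 0,"jaw": 0.0},{"dx": 0,"dy": 0,"dz": 0,"ax": 0,"ay": 0,"az": 0,"jaw": 0.0},{"dx": 0,"dy": 0,"dz": 0,"ax": 0,"ay": 0,"az": 0,"jaw": 0.0},{"dx": 0,"dy": 0,"dz": 0,"ax": 0,"ay": 0,"az": 0,"jaw": 0.0},{"dx": 0,"dy": 0,"dz": 0,"ax": 0,"ay": 0,"az": 0,"jaw": 0.0},{"dx": 0,"dy": 0,"dz": 0,"ax": 0,"ay": 0,"az": 0,"jaw": 0.0}]'

```text
t: 16.07
ee_pos: [0.5043, -0.2392, 0.1519]
tool_rot: [0.199, 0.743, -0.618, -0.164]
contact_force: [0.2, -0.4, 4.1]
gripper_width: 0.119
gripper_force: 22.0
```

```bash
python3 -c "
from h import *
st()"
```

```text
n,y,d mm [-3.9 -0.1 45.9] F n,y,d [-1.96 -0.46  3.57] T [-0.01 -0.05  0.01] rot [ 0.18  0.13 -0.06] t 16.07
```

Call:
carry_out --series '[{"dx": 0.021,"dy": 0.004,"dz": -0.003,"ax": 0,"ay": 0,"az": 0,"jaw": 0.0},{"dx": 0.021,"dy": 0.004,"dz": -0.003,"ax": 0,"ay": 0,"az": 0,"jaw": 0.0},{"dx": 0,"dy": 0,"dz": 0,"ax": 0,"ay": 0,"az": 0,"jaw": 0.0},{"dx": 0,"dy": 0,"dz": 0,"ax": 0,"ay": 0,"az": 0,"jaw": 0.0},{"dx": 0,"dy": 0,"dz": 0,"ax": 0,"ay": 0,"az": 0,"jaw": 0.0},{"dx": 0,"dy": 0,"dz": 0,"ax": 0,"ay": 0,"az": 0,"jaw": 0.0},{"dx": 0,"dy": 0,"dz": 0,"ax": 0,"ay": 0,"az": 0,"jaw": 0.0},{"dx": 0,"dy": 0,"dz": 0,"ax": 0,"ay": 0,"az": 0,"jaw": 0.0},{"dx": 0,"dy": 0,"dz": 0,"ax": 0,"ay": 0,"az": 0,"jaw": 0.0},{"dx": 0,"dy": 0,"dz": 0,"ax": 0,"ay": 0,"az": 0,"jaw": 0.0}]'

```text
t: 16.9
ee_pos: [0.5056, -0.2389, 0.1517]
tool_rot: [0.199, 0.743, -0.618, -0.163]
contact_force: [0.6, 0.4, 2.6]
gripper_width: 0.123
gripper_force: 22.0
```

```bash
python3 -c "
from h import *
import cv2
u=r.read_camera('side')
cv2.imwrite('pics/p3.png',cv2.resize(u['pixels'][:,:,::-1][165:245,345:425],(600,600),interpolation=2));st()"
```

```text
n,y,d mm [-2.7 -0.  46.3] F n,y,d [-0.8  -0.15  0.95] T [-0.06 -0.67  0.03] rot [ 0.17  0.16 -0.06] t 16.95
```

View pics/p3.png

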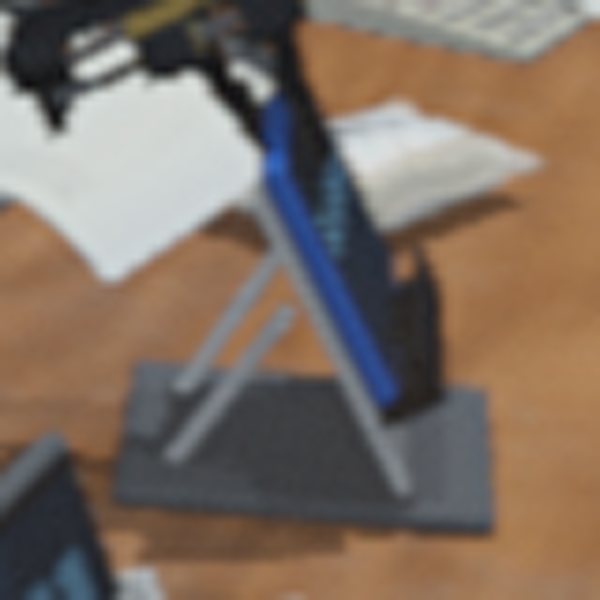

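Call:
carry_out --series '[{"dx": 0.017,"dy": 0.003,"dz": -0.01,"ax": 0,"ay": 0,"az": 0,"jaw": 0.0},{"dx": 0.017,"dy": 0.003,"dz": -0.008,"ax": 0,"ay": 0,"az": 0,"jaw": 0.0},{"dx": 0.017,"dy": 0.003,"dz": -0.008,"ax": 0,"ay": 0,"az": 0,"jaw": 0.0},{"dx": 0,"dy": 0,"dz": 0,"ax": 0,"ay": 0,"az": 0,"jaw": 0.0},{"dx": 0,"dy": 0,"dz": 0,"ax": 0,"ay": 0,"az": 0,"jaw": 0.0},{"dx": 0,"dy": 0,"dz": 0,"ax": 0,"ay": 0,"az": 0,"jaw": 0.0},{"dx": 0,"dy": 0,"dz": 0,"ax": 0,"ay": 0,"az": 0,"jaw": 0.0},{"dx": 0,"dy": 0,"dz": 0,"ax": 0,"ay": 0,"az": 0,"jaw": 0.0},{"dx": 0,"dy": 0,"dz": 0,"ax": 0,"ay": 0,"az": 0,"jaw": 0.0},{"dx": 0,"dy": 0,"dz": 0,"ax": 0,"ay": 0,"az": 0,"jaw": 0.0}]'

```text
t: 17.78
ee_pos: [0.5066, -0.2387, 0.151]
tool_rot: [0.199, 0.743, -0.618, -0.164]
contact_force: [-1.4, -0.1, 2.4]
gripper_width: 0.125
gripper_force: 22.0
```

```bash
python3 -c "
from h import *
st()"
```

```text
n,y,d mm [-1.4 -0.  46.3] F n,y,d [-2.4   0.16  1.38] T [ 0.07 -0.21  0.01] rot [ 0.17  0.13 -0.06] t 17.78
```

Call:
carry_out --series '[{"dx": 0.02,"dy": 0.004,"dz": -0.005,"ax": 0,"ay": 0,"az": 0,"jaw": 0.0},{"dx": 0.02,"dy": 0.004,"dz": -0.005,"ax": 0,"ay": 0,"az": 0,"jaw": 0.0},{"dx": 0,"dy": 0,"dz": 0,"ax": 0,"ay": 0,"az": 0,"jaw": 0.0},{"dx": 0,"dy": 0,"dz": 0,"ax": 0,"ay": 0,"az": 0,"jaw": 0.0},{"dx": 0,"dy": 0,"dz": 0,"ax": 0,"ay": 0,"az": 0,"jaw": 0.0},{"dx": 0,"dy": 0,"dz": 0,"ax": 0,"ay": 0,"az": 0,"jaw": 0.0},{"dx": 0,"dy": 0,"dz": 0,"ax": 0,"ay": 0,"az": 0,"jaw": 0.0},{"dx": 0,"dy": 0,"dz": 0,"ax": 0,"ay": 0,"az": 0,"jaw": 0.0},{"dx": 0,"dy": 0,"dz": 0,"ax": 0,"ay": 0,"az": 0,"jaw": 0.0},{"dx": 0,"dy": 0,"dz": 0,"ax": 0,"ay": 0,"az": 0,"jaw": 0.0}]'

```text
t: 18.62
ee_pos: [0.5078, -0.2384, 0.1507]
tool_rot: [0.199, 0.743, -0.618, -0.163]
contact_force: [0.6, 0.9, 0.7]
gripper_width: 0.129
gripper_force: 22.0
```

```bash
python3 -c "
from h import *
st()"
```

```text
n,y,d mm [-0.2 -0.  46.7] F n,y,d [0.26 0.8  0.98] T [ 0.11 -0.78  0.06] rot [ 0.16  0.16 -0.06] t 18.62
```

Call:
carry_out --series '[{"dx": 0.02,"dy": 0.004,"dz": -0.008,"ax": 0,"ay": 0,"az": 0,"jaw": 0.0},{"dx": 0.02,"dy": 0.004,"dz": -0.008,"ax": 0,"ay": 0,"az": 0,"jaw": 0.0},{"dx": 0.02,"dy": 0.004,"dz": -0.008,"ax": 0,"ay": 0,"az": 0,"jaw": 0.0},{"dx": 0,"dy": 0,"dz": 0,"ax": 0,"ay": 0,"az": 0,"jaw": 0.0},{"dx": 0,"dy": 0,"dz": 0,"ax": 0,"ay": 0,"az": 0,"jaw": 0.0},{"dx": 0,"dy": 0,"dz": 0,"ax": 0,"ay": 0,"az": 0,"jaw": 0.0},{"dx": 0,"dy": 0,"dz": 0,"ax": 0,"ay": 0,"az": 0,"jaw": 0.0},{"dx": 0,"dy": 0,"dz": 0,"ax": 0,"ay": 0,"az": 0,"jaw": 0.0},{"dx": 0,"dy": 0,"dz": 0,"ax": 0,"ay": 0,"az": 0,"jaw": 0.0},{"dx": 0,"dy": 0,"dz": 0,"ax": 0,"ay": 0,"az": 0,"jaw": 0.0}]'

```text
t: 19.45
ee_pos: [0.5091, -0.2382, 0.1502]
tool_rot: [0.199, 0.743, -0.618, -0.164]
contact_force: [-0.6, 0.2, 1.1]
gripper_width: 0.122
gripper_force: 22.0
```

```bash
python3 -c "
from h import *
st()"
```

```text
n,y,d mm [ 1.2  0.  46.8] F n,y,d [-1.05  0.28  0.66] T [ 0.06 -0.55  0.01] rot [ 0.17  0.13 -0.06] t 19.45
```

Call:
carry_out --series '[{"dx": 0.018,"dy": 0.003,"dz": -0.01,"ax": 0,"ay": 0,"az": 0,"jaw": 0.0},{"dx": 0.018,"dy": 0.003,"dz": -0.01,"ax": 0,"ay": 0,"az": 0,"jaw": 0.0},{"dx": 0.018,"dy": 0.003,"dz": -0.01,"ax": 0,"ay": 0,"az": 0,"jaw": 0.0},{"dx": 0,"dy": 0,"dz": 0,"ax": 0,"ay": 0,"az": 0,"jaw": 0.0},{"dx": 0,"dy": 0,"dz": 0,"ax": 0,"ay": 0,"az": 0,"jaw": 0.0},{"dx": 0,"dy": 0,"dz": 0,"ax": 0,"ay": 0,"az": 0,"jaw": 0.0},{"dx": 0,"dy": 0,"dz": 0,"ax": 0,"ay": 0,"az": 0,"jaw": 0.0},{"dx": 0,"dy": 0,"dz": 0,"ax": 0,"ay": 0,"az": 0,"jaw": 0.0},{"dx": 0,"dy": 0,"dz": 0,"ax": 0,"ay": 0,"az": 0,"jaw": 0.0},{"dx": 0,"dy": 0,"dz": 0,"ax": 0,"ay": 0,"az": 0,"jaw": 0.0}]'

```text
t: 20.28
ee_pos: [0.5102, -0.238, 0.1496]
tool_rot: [0.2, 0.743, -0.618, -0.164]
contact_force: [-2.5, -0.8, 3.2]
gripper_width: 0.13
gripper_force: 22.0
```

```bash
python3 -c "
from h import *
st()"
```

```text
n,y,d mm [ 2.4 -0.1 46.9] F n,y,d [-3.86 -0.29  1.45] T [0.04 0.44 0.1 ] rot [ 0.17  0.09 -0.06] t 20.28
```

Call:
carry_out --series '[{"dx": 0.014,"dy": 0.003,"dz": -0.005,"ax": 0,"ay": 0,"az": 0,"jaw": 0.0},{"dx": 0.01,"dy": 0.002,"dz": -0.004,"ax": 0,"ay": 0,"az": 0,"jaw": 0.0},{"dx": 0,"dy": 0,"dz": 0,"ax": 0,"ay": 0,"az": 0,"jaw": 0.0},{"dx": 0,"dy": 0,"dz": 0,"ax": 0,"ay": 0,"az": 0,"jaw": 0.0},{"dx": 0,"dy": 0,"dz": 0,"ax": 0,"ay": 0,"az": 0,"jaw": 0.0},{"dx": 0,"dy": 0,"dz": 0,"ax": 0,"ay": 0,"az": 0,"jaw": 0.0},{"dx": 0,"dy": 0,"dz": 0,"ax": 0,"ay": 0,"az": 0,"jaw": 0.0},{"dx": 0,"dy": 0,"dz": 0,"ax": 0,"ay": 0,"az": 0,"jaw": 0.0},{"dx": 0,"dy": 0,"dz": 0,"ax": 0,"ay": 0,"az": 0,"jaw": 0.0},{"dx": 0,"dy": 0,"dz": 0,"ax": 0,"ay": 0,"az": 0,"jaw": 0.0}]'

```text
t: 21.12
ee_pos: [0.5102, -0.238, 0.1496]
tool_rot: [0.2, 0.742, -0.618, -0.164]
contact_force: [-5.5, -1.6, 5.0]
gripper_width: 0.125
gripper_force: 22.0
```

```bash
python3 -c "
from h import *
st()
import cv2
u=r.read_camera('side');cv2.imwrite('pics/p4.png',u['pixels'][:,:,::-1]);u=r.read_camera('top');cv2.imwrite('pics/t4.png',u['pixels'][:,:,::-1])"
```

```text
n,y,d mm [ 2.5 -0.  46.9] F n,y,d [-7.43 -0.57  1.51] T [0.03 1.23 0.17] rot [ 0.18  0.01 -0.04] t 21.12
```

Call:
carry_out --force 10 --series '[{"dx": -0.012,"dy": -0.002,"dz": 0.004,"ax": 0,"ay": 0,"az": 0,"jaw": 0.0},{"dx": -0.008,"dy": -0.002,"dz": 0.003,"ax": 0,"ay": 0,"az": 0,"jaw": 0.0},{"dx": 0,"dy": 0,"dz": 0,"ax": 0,"ay": 0,"az": 0,"jaw": 0.0},{"dx": 0,"dy": 0,"dz": 0,"ax": 0,"ay": 0,"az": 0,"jaw": 0.0},{"dx": 0,"dy": 0,"dz": 0,"ax": 0,"ay": 0,"az": 0,"jaw": 0.0},{"dx": 0,"dy": 0,"dz": 0,"ax": 0,"ay": 0,"az": 0,"jaw": 0.0},{"dx": 0,"dy": 0,"dz": 0,"ax": 0,"ay": 0,"az": 0,"jaw": 0.0},{"dx": 0,"dy": 0,"dz": 0,"ax": 0,"ay": 0,"az": 0,"jaw": 0.0},{"dx": 0,"dy": 0,"dz": 0,"ax": 0,"ay": 0,"az": 0,"jaw": 0.0},{"dx": 0,"dy": 0,"dz": 0,"ax": 0,"ay": 0,"az": 0,"jaw": 0.0}]'

```text
t: 22.05
ee_pos: [0.5103, -0.238, 0.1496]
tool_rot: [0.2, 0.743, -0.618, -0.164]
contact_force: [-4.7, -1.1, 4.8]
gripper_width: 0.126
gripper_force: 10.0
```

```bash
python3 -c "
from h import *
st()"
```

```text
n,y,d mm [ 2.5 -0.1 46.9] F n,y,d [-6.6  -0.18  1.71] T [0.08 1.21 0.07] rot [ 0.18  0.08 -0.05] t 22.05
```

Call:
carry_out --force 5 --series '[{"dx": -0.01,"dy": -0.002,"dz": 0.006,"ax": 0,"ay": 0,"az": 0,"jaw": 0.0},{"dx": -0.01,"dy": -0.002,"dz": 0.006,"ax": 0,"ay": 0,"az": 0,"jaw": 0.0},{"dx": 0,"dy": 0,"dz": 0,"ax": 0,"ay": 0,"az": 0,"jaw": 0.13},{"dx": 0,"dy": 0,"dz": 0,"ax": 0,"ay": 0,"az": 0,"jaw": 0.15},{"dx": 0,"dy": 0,"dz": 0,"ax": 0,"ay": 0,"az": 0,"jaw": 0.18},{"dx": 0,"dy": 0,"dz": 0,"ax": 0,"ay": 0,"az": 0,"jaw": 0.22},{"dx": 0,"dy": 0,"dz": 0,"ax": 0,"ay": 0,"az": 0,"jaw": 0.28},{"dx": 0,"dy": 0,"dz": 0,"ax": 0,"ay": 0,"az": 0,"jaw": 0.35},{"dx": 0,"dy": 0,"dz": 0,"ax": 0,"ay": 0,"az": 0,"jaw": 0.42},{"dx": 0,"dy": 0,"dz": 0,"ax": 0,"ay": 0,"az": 0,"jaw": 0.45}]'

```text
t: 22.88
ee_pos: [0.5105, -0.2379, 0.1495]
tool_rot: [0.199, 0.743, -0.618, -0.163]
contact_force: [0.2, -0.6, 0.3]
gripper_width: 0.402
gripper_force: 0.0
```

```bash
python3 -c "
from h import *
st()
import cv2
for c in('side','top'):
    u=r.read_camera(c);cv2.imwrite(f'pics/{c}5.png',u['pixels'][:,:,::-1])
    print(c,[(round(a['score'],2),np.round(a['location'],1).tolist()) for a in r.tip_of(c,'tablet_blue')[:2]],[(round(a['score'],2),np.round(a['extent']).tolist()) for a in r.search_frame(c,'tablet_blue')[:2]])
from fit import proj
q=np.array([instand(.045,z) for z in(0,.12)]+[instand(.045,z,y) for z in(0,.12) for y in(-.085,.085)])
print(proj('side',q).round().tolist(),proj('top',q).round().tolist())"
```

```text
n,y,d mm [ 2.7  0.  46.9] F n,y,d [-0.14 -0.64  0.32] T [ 0.02 -0.91 -0.  ] rot [ 0.16  0.18 -0.07] t 22.88
side [(0.72, [210.3, 395.5])] [(0.56, [377.0, 174.0, 396.0, 218.0]), (0.25, [306.0, 216.0, 339.0, 274.0])]
top [(0.61, [305.4, 432.4])] [(0.59, [401.0, 267.0, 474.0, 315.0]), (0.52, [141.0, 281.0, 175.0, 346.0])]
[[395.0, 210.0], [380.0, 179.0], [396.0, 201.0], [395.0, 220.0], [381.0, 171.0], [379.0, 188.0]] [[435.0, 307.0], [439.0, 275.0], [471.0, 300.0], [400.0, 314.0], [477.0, 268.0], [401.0, 283.0]]
```

Call:
carry_out --series '[{"dx": 0.08,"dy": 0.015,"dz": 0.14,"ax": 0,"ay": 0,"az": 0,"jaw": 0.45},{"dx": 0.15,"dy": 0.027,"dz": 0.26,"ax": 0,"ay": 0,"az": 0,"jaw": 0.45},{"dx": 0.2,"dy": 0.036,"dz": 0.35,"ax": 0,"ay": 0,"az": 0,"jaw": 0.45},{"dx": 0.2,"dy": 0.036,"dz": 0.35,"ax": 0,"ay": 0,"az": 0,"jaw": 0.45},{"dx": 0.2,"dy": 0.036,"dz": 0.35,"ax": 0,"ay": 0,"az": 0,"jaw": 0.45},{"dx": 0.2,"dy": 0.036,"dz": 0.35,"ax": 0,"ay": 0,"az": 0,"jaw": 0.45},{"dx": 0.2,"dy": 0.036,"dz": 0.35,"ax": 0,"ay": 0,"az": 0,"jaw": 0.45},{"dx": 0.2,"dy": 0.036,"dz": 0.35,"ax": 0,"ay": 0,"az": 0,"jaw": 0.45},{"dx": 0.2,"dy": 0.036,"dz": 0.35,"ax": 0,"ay": 0,"az": 0,"jaw": 0.45},{"dx": 0,"dy": 0,"dz": 0,"ax": 0,"ay": 0,"az": 0,"jaw": 0.45}]'

```text
t: 24.02
ee_pos: [0.5527, -0.2308, 0.223]
tool_rot: [0.199, 0.743, -0.618, -0.162]
contact_force: [0.5, -0.5, 0.3]
gripper_width: 0.448
gripper_force: 0.0
```

Call:
carry_out --series '[{"dx": 0,"dy": 0.3,"dz": 0.4,"ax": 0,"ay": 0,"az": 0,"jaw": 0.45},{"dx": 0,"dy": 0.6,"dz": 0.4,"ax": 0,"ay": 0,"az": 0,"jaw": 0.45},{"dx": 0,"dy": 0.7,"dz": 0.3,"ax": 0,"ay": 0,"az": 0,"jaw": 0.45},{"dx": 0,"dy": 0.7,"dz": 0,"ax": 0,"ay": 0,"az": 0,"jaw": 0.45},{"dx": 0,"dy": 0.7,"dz": 0,"ax": 0,"ay": 0,"az": 0,"jaw": 0.45},{"dx": 0,"dy": 0.7,"dz": 0,"ax": 0,"ay": 0,"az": 0,"jaw": 0.45},{"dx": 0,"dy": 0.7,"dz": 0,"ax": 0,"ay": 0,"az": 0,"jaw": 0.45},{"dx": 0,"dy": 0.5,"dz": 0,"ax": 0,"ay": 0,"az": 0,"jaw": 0.45},{"dx": 0,"dy": 0.2,"dz": 0,"ax": 0,"ay": 0,"az": 0,"jaw": 0.45},{"dx": 0,"dy": 0,"dz": 0,"ax": 0,"ay": 0,"az": 0,"jaw": 0.45}]'

```text
t: 24.85
ee_pos: [0.5509, -0.1017, 0.249]
tool_rot: [0.199, 0.744, -0.617, -0.163]
contact_force: [0.6, 0.7, -0.4]
gripper_width: 0.448
gripper_force: 0.0
```

```bash
python3 -c "
from h import *
st()
import cv2
for c in('side','top'):
    u=r.read_camera(c);cv2.imwrite(f'pics/{c}6.png',u['pixels'][:,:,::-1]);im=u['pixels'].astype(int)
    m=((im[:,:,2]>im[:,:,0]+60)&(im[:,:,2]>110)).astype(np.uint8)
    x0,y0,x1,y1=(370,165,410,230) if c=='side' else (385,255,490,330)
    ys,xs=np.nonzero(m[y0:y1,x0:x1]);P=np.c_[xs+x0,ys+y0]
    for f in(lambda p:p[:,0]+p[:,1],lambda p:p[:,0]-p[:,1]):
        v=f(P);print(c,P[v.argmin()],P[v.argmax()])
    for n in('tablet_blue','tablet_white','tablet_grey'): print(c,n,[(round(a['score'],2),np.round(a['extent']).tolist()) for a in r.search_frame(c,n)[:2]])"
```

```text
n,y,d mm [  8.9 126.6 165.4] F n,y,d [0.78 0.55 0.03] T [ 0.   -0.94  0.01] rot [ 0.16  0.17 -0.19] t 24.85
side [380 172] [395 218]
side [393 217] [381 172]
side tablet_blue [(0.65, [377.0, 171.0, 396.0, 220.0])]
side tablet_white [(0.98, [303.0, 217.0, 342.0, 272.0])]
side tablet_grey [(0.65, [327.0, 224.0, 367.0, 280.0])]
top [402 281] [470 296]
top [401 313] [474 267]
top tablet_blue [(0.67, [399.0, 266.0, 477.0, 313.0])]
top tablet_white [(0.57, [235.0, 240.0, 274.0, 268.0])]
top tablet_grey [(0.95, [233.0, 268.0, 280.0, 300.0])]
```

```bash
python3 -c "
from station import r
print(r.sign_off())"
```

```text
the job is handed in; nothing more can be done
None
```

The blue tablet now stands on the stand's ledge, centred and leaning on both uprights with its screen out. I held it there for well over half a second before letting go. The other two tablets are still in their slots, and I handed the job in at about 25 s; no verdict came back.

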